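# Third hand: retaining bar pressed on the sample cradle's plungers

## Robot

A 6-joint arm with a two-finger parallel gripper is mounted at the origin on the work surface. World frame = base frame: x ahead of the robot, y to its left, z up, the work surface at z = 0. Lengths are in m, angles in degrees, forces in N, time in s.
With the tool pointing down it reaches from about 0.375 to 0.9 m from the base axis. Payload 3.1 kg.
Tool frame: the origin (TCP) lies at the very end of the fingers, on their centre line; the grasp point (between the pads) lies 19 mm behind it; z points along the fingers, y is the direction in which the jaws open and shut (so a half turn about z gives the same grasp; the last joint's range is limited). The gripper opens to 87 mm and grips with 3 to 60 N. Pads are 19 mm wide; open, the fingers measure 117 mm over their backs; the gripper's body (75 mm by 190 mm) begins 51 mm behind the grasp point.
Start: joints at [-83.05, 30.224, 82.088, -0, 67.689, -10.227], TCP at [0.185, -0.597, 0.2] pointing down, gripper open.
Joint ranges: [-176.69, 176.69], [-43.24, 126.21], [12.49, 139.97], [-82, 262], [0, 151.66], [-163.58, 163.58]. Speed limits (degrees/s): [159.86, 159.86, 180, 180, 180, 180].

## Interface

Orientations are given as a 3x3 rotation matrix whose columns are the frame's x, y, z axes.
In Python, from rig import bot gives the robot as it stands. The module is installed in compiled form; this text tells all that it offers.
- The arm moves only by the tool play_rows, never from a script. Its argument "targets" is a list of rows, each a list of 7 numbers: the closure, from 0 (fully open) to 1 (shut), then the shift along the world's x, y, z in m, then the turn, a rotation vector about the world's x, y, z in rad. A call has 1 to 12 rows; each row shifts and turns the commanded pose from where the row before left it; what a row does not reach is not made up. A row lasts 1/8 s, in which the tool goes at most 62.5 mm and 10.7 degrees, less where a joint would pass 70% of its speed; a pose out of reach is approached as far as the arm can. A call with a gripper value outside its range is refused whole. The fingers move at their own pace and stop on an object; the grip force is fixed at half the most. Time passes only in rows, so rows that do not move let the fingers close. It gives the time, the measured TCP pose, the force and the opening at its end, in the units of the state.
- bot.read_state(): the state, without advancing time (a new reading comes with each control period).
- bot.capture(name): name is "scene" or "top"; returns the picture (400x640x3 uint8, blue, green, red); there is no depth.
- bot.get_calibration(name): a dict with "fx", "fy", "cx", "cy" (pixels), "k1" (the pictures are not rectified: a ray, as slopes to the right and down, at radius r is drawn at 1 + k1 r^2 times it, then the intrinsics apply), "R" (3x3) and "t" (3): a world point X has camera coordinates R X + t. Camera axes: x right, y down, z forward; pixel columns grow to the right and rows downward; lengths in m; the calibration is good to about 2 mm. A picture is of the moment at which its call begins. get_calibration takes no time and is no camera call.
- bot.hand_in(): hands the job in, once; it reports no verdict.
The state is a dict: "time_s": time; "joint_positions": joint angles; "qvel": joint speeds; "tau": joint torques, N m; "position": TCP position; "tcp_rot": TCP orientation; "force": force on the tool from outside, world axes, zero at the start; "moment": the same for the moment, N m; "opening": opening from 0.0 (shut) to 1.0 (fully open).
Only numpy, scipy, OpenCV 4.12 (cv2) and the standard library are available. Lean on these libraries where they do the work, as an engineer would, in place of code of your own. Each camera call takes 0.05 s, during which the arm holds its last target. There are 200 camera calls.

## Task

Lay the long aluminium bar across the cradle's two supports, centred so that it overhangs both equally, and let it lie there with the two sprung plungers behind it still free. Then slide it along the supports straight back onto both plungers and keep it pressed with a steady, even push of about 5 N on each (each plunger half-way in, never to the end of its travel), so that a colleague can swing the clamps over it. Finish while still holding it pressed like that, down on both supports, and leave everything else on the bench where it is.

Things in the scene. Friction and masses are not known exactly. Their poses are not given: they have to be found in the camera images.
- bar_center (a point): Centre of the long plain aluminium bar (retaining bar), loose: 240 mm long (its y axis), 24 mm wide (its x axis), 28 mm high (z up); 0.35 to 0.5 kg, both ends and both sides alike. It starts lying on the bench, 28 mm side upright. Its centre is 14 mm above its underside.
- cradle: Sample cradle, fixed to the bench: grey base plate 8 mm thick, x from -65 to 155 mm, 320 mm in y. Origin at bench height midway between its two supports. x is the direction the bar is pressed, towards the plungers; y runs from the right support to the left. White plunger housings (34 mm wide, 85 high) behind the supports, x = 50 to 90 mm; behind them a row of capped tubes, x = 120 to 150 mm, 72 high.
- bar: the same long bar; origin at the centre of its underside, same axes as its centre point
- support_left (a point): Centre of the flat top of the left aluminium support, at cradle y = +85 mm, 50 mm above the bench: 90 mm in cradle x, 40 mm in y. A bar lying on both has its centre at 64 mm and, when centred, overhangs each by 15 mm. Between the supports is a free gap of 130 mm above the base plate.
- clamp_left (a point): Top of the left clamp arm, folded out of the way beside the support: 55 mm along cradle x, 12 mm in y, 78 mm above the bench (its knob reaches 90 mm). Leave alone.
- pad_left (a point): Centre of the front face of the left plunger's round black rubber pad (20 mm dia.) on a steel rod; at cradle y = +85 mm, 64 mm above the bench, at cradle x = 15 mm when free. The pads face the open front of the cradle.
- plunger_left (a joint): How far the left plunger is pushed in, m: 0 free, 0.025 at the end of its travel. A plain spring of 400 N/m without preload: 5 N pushes it in 12.5 mm, half-way (29 mm of bare rod shows when free, about 16 mm when half-way in). It moves along the cradle's x.
- support_right (a point): Centre of the flat top of the right aluminium support, at cradle y = -85 mm, 50 mm above the bench: 90 mm in cradle x, 40 mm in y. A bar lying on both has its centre at 64 mm and, when centred, overhangs each by 15 mm. Between the supports is a free gap of 130 mm above the base plate.
- clamp_right (a point): Top of the right clamp arm, folded out of the way beside the support: 55 mm along cradle x, 12 mm in y, 78 mm above the bench (its knob reaches 90 mm). Leave alone.
- pad_right (a point): Centre of the front face of the right plunger's round black rubber pad (20 mm dia.) on a steel rod; at cradle y = -85 mm, 64 mm above the bench, at cradle x = 15 mm when free. The pads face the open front of the cradle.
- plunger_right (a joint): How far the right plunger is pushed in, m: 0 free, 0.025 at the end of its travel. A plain spring of 400 N/m without preload: 5 N pushes it in 12.5 mm, half-way (29 mm of bare rod shows when free, about 16 mm when half-way in). It moves along the cradle's x.
- short_bar_center (a point): short spare aluminium bar, 130 x 24 x 28 mm high, same section as the long one but too short to bridge; this point is its centre, y along it (leave alone)
- driver_grip (a point): screwdriver lying on the bench, about 200 mm long; point on its handle (leave alone)
- reagent: white closed bottle, 64 mm dia., 130 high; origin at centre of underside (leave alone)
- beaker: glass beaker, 70 mm dia., 85 high; origin at centre of underside (leave alone)
- screw_tray: shallow open grey tray 90 x 120 x 25 mm with a few thumbscrews; origin at centre of underside (leave alone)
- jar: amber jar with black cap, 60 mm dia., 70 high; origin at centre of underside (leave alone)

How it is judged:
By the outcome, as a careful person would: the job done as asked, in the order asked, and still so for the second after the job is handed in, while the arm keeps its last pose, push and grip.
It also fails if it takes over 45 s, if anything falls off the work surface, if the arm or the gripper's body presses on something with over 40 N, if the wrist force passes 120 N, or if a joint passes its speed limit or range.

## Working session

There is one attempt and no reset: what is moved stays moved. The work goes in short steps, Python scripts to look and compute and a tool call to move; the robot and the scene stay as the last step left them, time stands still between calls to the robot, and variables do not carry over. Pictures are saved under pics/ and viewed, about 8 in all and at most 12, crops included, and the job is handed in when it is done.

Besides the shell and the picture viewer there is one more tool, called after ">>>" as name(argument=value, ...), one argument or row to a line, values as JSON. play_rows: Moves the arm, as the interface text tells. Its arguments: {"type":"object","properties":{"targets":{"type":"array","items":{"type":"array","items":{"type":"number"}}}},"required":["targets"]}

```bash
mkdir -p pics
cat > h.py <<'E'
import numpy as np, cv2
from rig import bot
def snap(cam,name,crop=None,s=1):
    im=bot.capture(cam)
    if crop: x0,y0,x1,y1=crop; im=im[y0:y1,x0:x1]
    if s!=1: im=cv2.resize(im,None,fx=s,fy=s,interpolation=cv2.INTER_CUBIC)
    cv2.imwrite(f'pics/{name}.png',im)
def K(cam):
    c=bot.get_calibration(cam); return c,np.array(c['R']),np.array(c['t'])
def proj(cam,X):
    c,R,t=K(cam); p=np.atleast_2d(X)@R.T+t; s=p[:,:2]/p[:,2:]; f=1+c['k1']*(s**2).sum(1,keepdims=True)
    return s*f*[c['fx'],c['fy']]+[c['cx'],c['cy']]
def unproj(cam,uv,z):
    c,R,t=K(cam); d=(np.atleast_2d(uv)-[c['cx'],c['cy']])/[c['fx'],c['fy']]; s=d.copy()
    for _ in range(20): s=d/(1+c['k1']*(s**2).sum(1,keepdims=True))
    r=np.c_[s,np.ones(len(s))]@R; o=-R.T@t
    return o+r*((np.broadcast_to(z,len(s))-o[2])/r[:,2])[:,None]
E
python3 - <<'E'
from h import *
snap('top','t0');snap('scene','s0')
for c in('top','scene'):
    k,R,t=K(c);print(c,k['fx'],k['k1'],-R.T@t,R[2])
s=bot.read_state();print(s['time_s'],s['force'],s['opening'],s['tcp_rot'])
E
```

```text
top 484.3248518696312 0.04842013071034556 [ 0.40178821 -0.01697976  1.67148719] [ 8.94056031e-02  3.51529299e-04 -9.95995238e-01]
scene 418.1803708133159 -0.026699732208359275 [1.01804739 0.46708967 0.92115269] [-0.44128717 -0.45039751 -0.77614929]
0.1 [-0.3514633   0.18442572 -1.07195839] 1.0039066501464247 [[ 9.55390157e-01  2.95346583e-01 -2.09392149e-04]
 [ 2.95346436e-01 -9.55388334e-01  1.90117930e-03]
 [ 3.61455993e-04 -1.87821122e-03 -9.99998171e-01]]
```

View pics/t0.png

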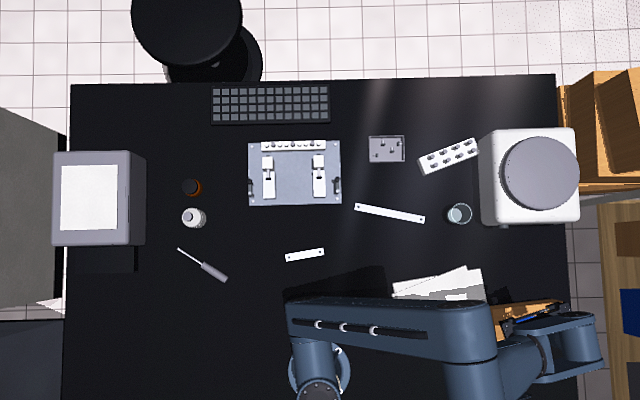

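View pics/s0.png

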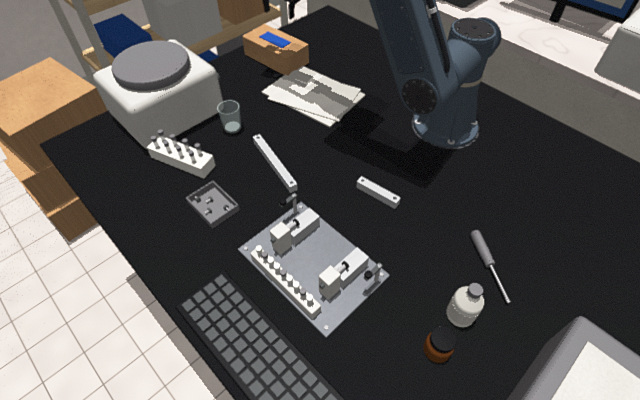

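The top view shows the long bar from about (354,206) to (425,220), the cradle around (295,173) opening towards the robot, and the short bar at (305,255). The scene view agrees. Next I'll look closer.

Run:
```python
from h import *
snap('top','t1',(240,130,435,230),4)
snap('scene','s1',(230,125,400,340),2.7)
im=bot.capture('top');g=cv2.cvtColor(im,cv2.COLOR_BGR2GRAY)
m=(g>110).astype(np.uint8);m[:, :345]=0;m[:,432:]=0;m[:198]=0;m[226:]=0
n,l,st,ce=cv2.connectedComponentsWithStats(m);print(st,ce)
k=1+np.argmax(st[1:,4]);c=max(cv2.findContours((l==k).astype(np.uint8),0,1)[0],key=cv2.contourArea)
r=cv2.minAreaRect(c);b=cv2.boxPoints(r);print(r,b);print(unproj('top',b,.028))
u=unproj('top',[(248,141),(334,139),(341,203),(250,207),(264,198),(319,195)],[.008]*4+[.05]*2);print(u)
```

```text
[[     0      0    640    400 255447]
 [   354    203     71     21    553]] [[319.34899607 199.47134631]
 [389.25316456 212.73598553]]
((389.34619140625, 212.76922607421875), (71.58238220214844, 7.648528575897217), 11.309932708740234) [[353.50003 209.5    ]
 [355.00003 202.     ]
 [425.19235 216.03845]
 [423.69235 223.53845]]
[[ 0.53473379 -0.13029704  0.028     ]
 [ 0.56025497 -0.13613806  0.028     ]
 [ 0.50702884 -0.37244483  0.028     ]
 [ 0.48170611 -0.36631318  0.028     ]]
[[ 0.78411491  0.22917624  0.008     ]
 [ 0.78454567 -0.07065782  0.008     ]
 [ 0.55981404 -0.08923258  0.008     ]
 [ 0.55306423  0.22462892  0.008     ]
 [ 0.57858228  0.17120622  0.05      ]
 [ 0.58456191 -0.01405147  0.05      ]]
```

View pics/t1.png

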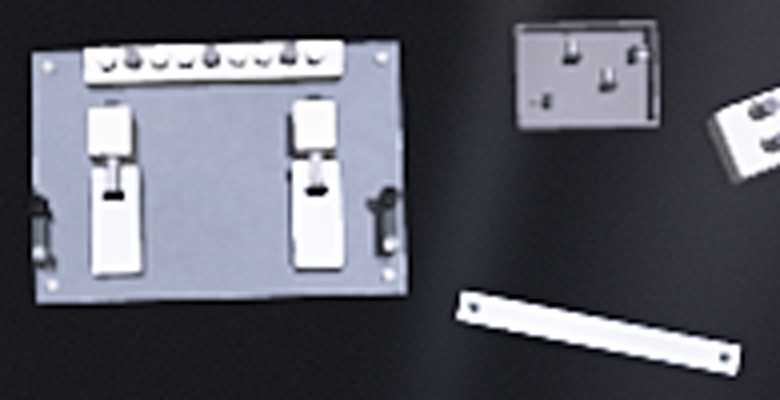

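View pics/s1.png

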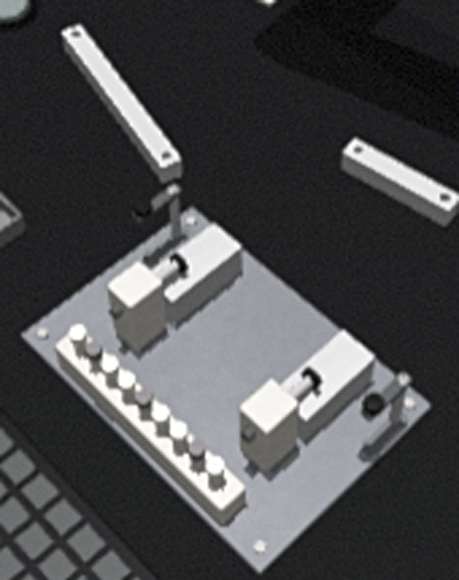

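The crops give clean corners for the plate, the supports and the bar. I'll fit planar poses with both cameras.

```bash
cat > fit.py <<'E'
from h import *
from scipy.optimize import least_squares
def fit(obs,x0):
    # obs: (cam,uv,model xyz); pose x,y,yaw
    obs=[(c,np.array([o[1] for o in obs if o[0]==c],float),np.array([o[2] for o in obs if o[0]==c],float)) for c in {o[0] for o in obs}]
    def W(p,M):
        c,s=np.cos(p[2]),np.sin(p[2]); return np.c_[p[0]+c*M[:,0]-s*M[:,1],p[1]+s*M[:,0]+c*M[:,1],M[:,2]]
    f=lambda p:np.concatenate([(proj(c,W(p,M))-u).ravel() for c,u,M in obs])
    r=least_squares(f,x0,loss='soft_l1'); 
    return r.x,f(r.x).reshape(-1,2).round(1),[o[0] for o in obs]
E
python3 - <<'E'
from fit import *
T=lambda u,v:((u+.5)/4-.5+240,(v+.5)/4-.5+130)
S=lambda u,v:((u+.5)/2.7-.5+230,(v+.5)/2.7-.5+125)
mm=lambda *a:np.array(a)/1000
cr=[('top',T(31,50),mm(155,160,8)),('top',T(398,42),mm(155,-160,8)),('top',T(407,295),mm(-65,-160,8)),('top',T(37,303),mm(-65,160,8)),
('scene',S(22,335),mm(155,-160,8)),('scene',S(192,208),mm(-65,-160,8)),('scene',S(430,405),mm(-65,160,8)),('scene',S(262,571),mm(155,160,8)),
('scene',S(213,226),mm(-45,-105,50)),('scene',S(242,247),mm(-45,-65,50)),('scene',S(345,333),mm(-45,65,50)),('scene',S(374,358),mm(-45,105,50))]
for cams in (('top',),('scene',),('top','scene')):
    p,r,o=fit([c for c in cr if c[0] in cams],[.63,.07,0]);print(p[:2].round(4),np.degrees(p[2]).round(2),o,r.tolist())
b=[('top',T(461,290),mm(12,120,28)),('top',T(455,317),mm(-12,120,28)),('top',T(742,345),mm(12,-120,28)),('top',T(735,375),mm(-12,-120,28)),
('scene',S(62,33),mm(12,-120,28)),('scene',S(80,26),mm(-12,-120,28)),('scene',S(180,157),mm(-12,120,28)),('scene',S(163,168),mm(12,120,28))]
for cams in (('top',),('scene',),('top','scene')):
    p,r,o=fit([c for c in b if c[0] in cams],[.52,-.25,-.22]);print(p[:2].round(4),np.degrees(p[2]).round(2),o,r.tolist())
E
```

```text
[0.6244 0.0701] 0.2 ['top'] [[0.2, 0.4], [0.3, 0.1], [-0.1, -0.4], [-0.4, -0.0]]
[0.6219 0.072 ] 0.49 ['scene'] [[-0.5, 0.3], [-0.1, -0.3], [0.9, 0.2], [-0.6, 1.3], [0.2, -0.9], [0.1, 0.1], [-0.7, -1.1], [0.9, -0.2]]
[0.6225 0.0714] 0.34 ['top', 'scene'] [[-0.3, 1.0], [-0.2, 0.5], [-0.4, 0.0], [-0.7, 0.6], [-0.8, 0.1], [-0.2, -0.3], [0.5, 0.3], [-1.2, 1.3], [-0.0, -0.9], [-0.1, 0.1], [-1.1, -1.0], [0.5, -0.1]]
[ 0.5216 -0.2508] -12.78 ['top'] [[0.2, -0.0], [0.3, 0.1], [-0.5, 0.2], [-0.1, -0.3]]
[ 0.5179 -0.2507] -12.47 ['scene'] [[-0.3, -0.3], [-0.0, -0.5], [0.8, 0.6], [-0.4, -0.0]]
[ 0.5198 -0.2505] -12.63 ['top', 'scene'] [[0.1, 0.6], [0.3, 0.7], [-0.6, 0.7], [-0.1, 0.1], [-0.7, 0.0], [-0.4, -0.2], [0.3, 1.1], [-0.9, 0.4]]
```

Bar: (0.520, -0.2505), yaw -12.6°. Cradle: (0.6228, 0.071), yaw about 0.35°. The cameras agree to within 3-4 mm. I'll approach above the bar.

>>> play_rows(
  targets=[
    [0,0.0335,0.03465,-0.008,0,0,0.105],
    [0,0.0335,0.03465,-0.008,0,0,0.105],
    [0,0.0335,0.03465,-0.008,0,0,0.105],
    [0,0.0335,0.03465,-0.008,0,0,0.105],
    [0,0.0335,0.03465,-0.008,0,0,0.105],
    [0,0.0335,0.03465,-0.008,0,0,0.105],
    [0,0.0335,0.03465,-0.008,0,0,0.105],
    [0,0.0335,0.03465,-0.008,0,0,0.105],
    [0,0.0335,0.03465,-0.008,0,0,0.105],
    [0,0.0335,0.03465,-0.008,0,0,0.105],
    [0,0,0,0,0,0,0],
    [0,0,0,0,0,0,0],
  ],
)

```text
time_s: 1.75
position: [0.5194, -0.2507, 0.1199]
tcp_rot: [[0.219, 0.976, -0.0], [0.976, -0.219, -0.0], [-0.0, -0.0, -1.0]]
force: [-0.3, -0.5, 0.2]
opening: 1.004
```

>>> play_rows(
  targets=[
    [0,0,0,-0.04,0,0,0],
    [0,0,0,-0.04,0,0,0],
    [0,0,0,-0.024,0,0,0],
    [0,0,0,-0.01,0,0,0],
    [0,0,0,0,0,0,0],
    [1,0,0,0,0,0,0],
    [1,0,0,0,0,0,0],
    [1,0,0,0,0,0,0],
    [1,0,0,0,0,0,0],
    [1,0,0,0,0,0,0],
    [1,0,0,0,0,0,0],
  ],
)

```text
time_s: 3.12
position: [0.5196, -0.2505, 0.006]
tcp_rot: [[0.219, 0.976, -0.0], [0.976, -0.219, 0.0], [0.0, -0.0, -1.0]]
force: [0.1, 0.0, -1.0]
opening: 0.403
```

Run:
```python
from h import *
s=bot.read_state();print(s['force'],s['moment'],s['opening']*87,s['position'])
```

```text
[ 0.09913852  0.00914594 -0.95002312] [ 0.00352682 -0.04775011 -0.00412491] 35.074649711038894 [ 0.51959695 -0.25053764  0.00595082]
```

>>> play_rows(
  targets=[
    [1,0,0,0,0,0,0],
    [1,0,0,0,0,0,0],
    [1,0,0,0,0,0,0],
    [1,0,0,0,0,0,0],
  ],
)

```text
time_s: 3.62
position: [0.5196, -0.2506, 0.0059]
tcp_rot: [[0.219, 0.976, -0.0], [0.976, -0.219, 0.0], [0.0, -0.0, -1.0]]
force: [-0.1, -1.3, -0.7]
opening: 0.024
```

The opening of 2 mm means there's no bar between the pads. I'll look.

Run:
```python
from h import *
a=bot.capture('top')[150:270,290:450];b=bot.capture('scene')[80:230,200:400]
a=cv2.resize(a,(400,300),interpolation=2);b=cv2.resize(b,(400,300),interpolation=2)
cv2.imwrite('pics/g1.png',np.hstack([a,b]))
print(bot.read_state()['opening'],proj('scene',[[.5196,-.2506,.006]]),proj('top',[[.5196,-.2506,.006]]))
```

```text
0.013134380843665937 [[273.86481759 164.32535562]] [[388.15558503 213.6195148 ]]
```

View pics/g1.png

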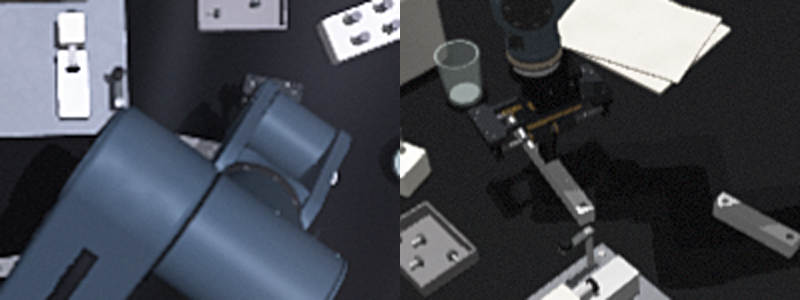

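The gripper appears to straddle the bar's middle, although the opening reads nearly shut. I'll test it with a small lift, using the force and a picture.

>>> play_rows(
  targets=[
    [1,0,0,0.01,0,0,0],
    [1,0,0,0.02,0,0,0],
    [1,0,0,0.01,0,0,0],
    [1,0,0,0,0,0,0],
    [1,0,0,0,0,0,0],
  ],
)

```text
time_s: 4.35
position: [0.5193, -0.2504, 0.0457]
tcp_rot: [[0.219, 0.976, -0.001], [0.976, -0.219, 0.0], [0.0, -0.001, -1.0]]
force: [-1.3, 0.1, -0.4]
opening: 0.004
```

Run:
```python
from h import *
snap('scene','g2',(220,100,330,200),7)
s=bot.read_state();print(s['force'],s['moment'],s['opening'])
```

```text
[0.23017415 0.10889671 0.45206898] [-0.0280029  -0.0832377  -0.02516084] 0.0050212864896530835
```

View pics/g2.png

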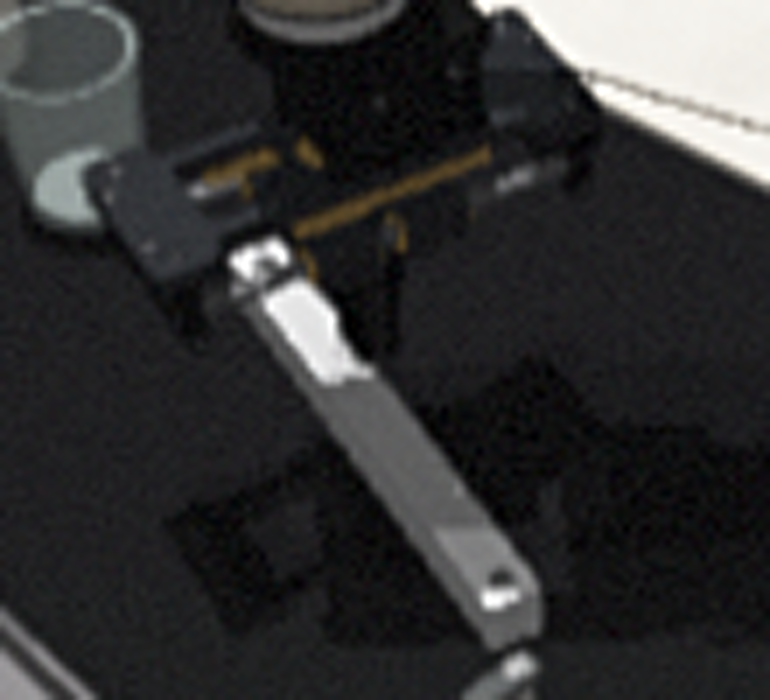

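The bar stayed on the bench unmoved and the fingers are shut. I need to know where the fingers really are relative to the reported TCP.

Run:
```python
from h import *
s=bot.read_state();p=np.array(s['position']);R=np.array(s['tcp_rot'])
print(p,s['joint_positions'])
for n,v in [('tip',(0,0,0)),('grasp',(0,0,-.019)),('body0',(0,0,-.07)),('b+',(0,.095,-.07)),('b-',(0,-.095,-.07)),('x+',(.0375,0,-.07)),('x-',(-.0375,0,-.07))]:
    X=p+R@np.array(v);q=proj('scene',X)[0];print(n,X.round(3),'scene',q.round(1),'crop',((q-[220,100])*7).round(),'top',proj('top',X)[0].round(1))
for X in [(.52,-.2505,.028),(.508,-.248,.0)]: q=proj('scene',X)[0];print((q-[220,100])*7)
```

```text
[ 0.51919308 -0.25029129  0.04547099] [-3.68417793e+01  3.89780997e+01  9.60557290e+01  1.29972672e-03
  4.50296667e+01 -2.41791452e+01]
tip [ 0.519 -0.25   0.045] scene [272.9 155. ] crop [370. 385.] top [389.7 212.9]
grasp [ 0.519 -0.25   0.064] scene [272.3 150.4] crop [366. 353.] top [390.5 212.4]
body0 [ 0.519 -0.25   0.115] scene [270.6 137.4] crop [354. 262.] top [392.8 211.2]
b+ [ 0.612 -0.271  0.115] scene [239.5 150. ] crop [136. 350.] top [398.2 182.5]
b- [ 0.427 -0.23   0.116] scene [300.2 125.5] crop [561. 179.] top [387.3 240.2]
x+ [ 0.527 -0.214  0.115] scene [276.8 145.4] crop [398. 318.] top [381.3 208.9]
x- [ 0.511 -0.287  0.115] scene [264.6 129.7] crop [312. 208.] top [404.3 213.5]
[371.95275317 415.09144408]
[402.79532589 449.34895107]
```

>>> play_rows(
  targets=[
    [1,0,0,-0.01,0,0,0],
    [1,0,0,-0.005,0,0,0],
    [1,0,0,0,0,0,0],
  ],
)

```text
time_s: 4.78
position: [0.519, -0.2501, 0.0298]
tcp_rot: [[0.219, 0.976, -0.002], [0.976, -0.219, 0.001], [0.001, -0.002, -1.0]]
force: [-0.6, 0.6, 1.0]
opening: 0.011
```

Run:
```python
from h import *
im=bot.capture('scene')[115:195,235:325]
im=(255*(im/255.)**.45).astype(np.uint8)
cv2.imwrite('pics/g3.png',cv2.resize(im,None,fx=7,fy=7,interpolation=2))
s=bot.read_state();print(s['force'],s['moment'],s['opening'],s['position'])
for X in [s['position'],np.array(s['position'])+[0,0,.02]]: print((proj('scene',X)[0]-[235,115])*7)
```

```text
[ 0.54456811 -0.08039842 -0.88904134] [-0.05354043 -0.10432136  0.00938697] 0.004089309984746635 [ 0.5192787  -0.25035622  0.03026481]
[268.01193873 305.67094784]
[263.79132408 272.18213416]
```

View pics/g3.png

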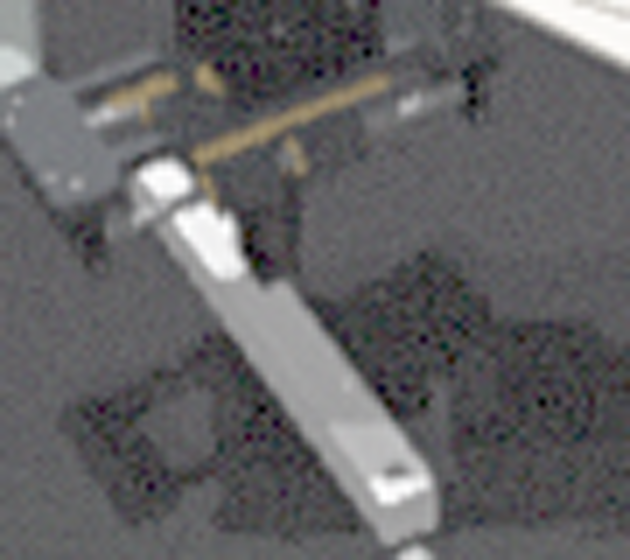

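The fingertips appear at about (262-290, 278), while the reported TCP projects to (268,306). So the real tips sit roughly 20 mm higher than reported, and the fingers closed just above the bar. I'll find the exact offset with a gentle touch of the shut fingers on the bar's top.

>>> play_rows(
  targets=[
    [1,0,0,-0.015,0,0,0],
    [1,0,0,-0.0075,0,0,0],
    [1,0,0,-0.0015,0,0,0],
    [1,0,0,0,0,0,0],
  ],
)

```text
time_s: 5.32
position: [0.5196, -0.2506, 0.0067]
tcp_rot: [[0.219, 0.976, -0.0], [0.976, -0.219, 0.0], [0.0, -0.0, -1.0]]
force: [-0.5, -0.5, 0.0]
opening: 0.006
```

>>> play_rows(
  targets=[
    [1,0,0,-0.0015,0,0,0],
    [1,0,0,0,0,0,0],
  ],
)

```text
time_s: 5.58
position: [0.5199, -0.2508, 0.0059]
tcp_rot: [[0.219, 0.976, 0.001], [0.976, -0.219, -0.001], [-0.0, 0.001, -1.0]]
force: [-0.2, 0.2, 0.9]
opening: 0.002
```

>>> play_rows(
  targets=[
    [1,0,0,-0.001,0,0,0],
    [1,0,0,0,0,0,0],
  ],
)

```text
time_s: 5.82
position: [0.5199, -0.2508, 0.0058]
tcp_rot: [[0.219, 0.976, 0.001], [0.976, -0.219, -0.001], [-0.001, 0.001, -1.0]]
force: [-0.9, 1.0, 9.0]
opening: 0.006
```

>>> play_rows(
  targets=[
    [1,0,0,-0.001,0,0,0],
    [1,0,0,0,0,0,0],
  ],
)

```text
time_s: 6.08
position: [0.52, -0.2509, 0.0058]
tcp_rot: [[0.219, 0.976, 0.001], [0.976, -0.219, -0.001], [-0.001, 0.001, -1.0]]
force: [-2.4, 1.1, 15.0]
opening: 0.005
```

>>> play_rows(
  targets=[
    [1,0,0,-0.001,0,0,0],
    [1,0,0,0,0,0,0],
  ],
)

```text
time_s: 6.32
position: [0.52, -0.2509, 0.0057]
tcp_rot: [[0.219, 0.976, 0.001], [0.976, -0.219, -0.001], [-0.001, 0.002, -1.0]]
force: [-3.7, 3.5, 20.8]
opening: 0.002
```

Contact came at a reported z of 0.0058, where the true height is 0.028. So the tips sit 22 mm above the reported TCP, and the arm yields about 6 N/mm. I'll back off, open, and grasp 22 mm lower.

>>> play_rows(
  targets=[
    [1,0,0,0.01,0,0,0],
    [0,0,0,0.015,0,0,0],
    [0,0,0,0,0,0,0],
    [0,0,0,0,0,0,0],
    [0,0,0,0,0,0,0],
    [0,0,0,0,0,0,0],
    [0,0,0,0,0,0,0],
    [0,0,0,0,0,0,0],
    [0,0,0,0,0,0,0],
  ],
)

```text
time_s: 7.45
position: [0.5196, -0.2506, 0.0274]
tcp_rot: [[0.219, 0.976, -0.0], [0.976, -0.219, 0.0], [0.0, -0.0, -1.0]]
force: [-0.4, -0.3, -0.1]
opening: 0.836
```

>>> play_rows(
  targets=[
    [0,0,0,-0.015,0,0,0],
    [0,0,0,-0.015,0,0,0],
    [0.6,0,0,-0.01,0,0,0],
    [1,0,0,-0.005,0,0,0],
    [1,0,0,0,0,0,0],
    [1,0,0,0,0,0,0],
    [1,0,0,0,0,0,0],
    [1,0,0,0,0,0,0],
    [1,0,0,0,0,0,0],
    [1,0,0,0,0,0,0],
    [1,0,0,0,0,0,0],
  ],
)

```text
time_s: 8.82
position: [0.5197, -0.2506, -0.0173]
tcp_rot: [[0.219, 0.976, 0.0], [0.976, -0.219, -0.0], [-0.0, 0.0, -1.0]]
force: [-0.0, 0.3, 2.2]
opening: 0.27
```

>>> play_rows(
  targets=[
    [1,0,0,0,0,0,0],
    [1,0,0,0,0,0,0],
    [1,0,0,0,0,0,0],
  ],
)

```text
time_s: 9.2
position: [0.5197, -0.2506, -0.0174]
tcp_rot: [[0.219, 0.976, 0.0], [0.976, -0.219, -0.0], [-0.0, 0.0, -1.0]]
force: [-0.9, 0.1, 4.1]
opening: 0.275
```

Gripped: the opening of 0.275 equals 24 mm. Lift, and carry over to the cradle.

>>> play_rows(
  targets=[
    [1,0,0,0.015,0,0,0],
    [1,0,0,0.035,0,0,0],
    [1,0,0,0.04,0,0,0],
    [1,0,0,0.03,0,0,0],
    [1,0.005,0.0215,0,0,0,0.0169],
    [1,0.011,0.042,0,0,0,0.03],
    [1,0.013,0.05,0,0,0,0.035],
    [1,0.013,0.05,0,0,0,0.035],
    [1,0.013,0.05,0,0,0,0.035],
    [1,0.013,0.05,0,0,0,0.035],
    [1,0.01,0.038,0,0,0,0.026],
    [1,0.005,0.02,0,0,0,0.014],
  ],
)

```text
time_s: 10.7
position: [0.6008, 0.0742, 0.1008]
tcp_rot: [[-0.01, 1.0, -0.004], [1.0, 0.01, 0.001], [0.001, -0.004, -1.0]]
force: [-0.2, -0.3, -4.2]
opening: 0.272
```

>>> play_rows(
  targets=[
    [1,0,0,0,0,0,0],
    [1,0,0,0,0,0,0],
  ],
)

```text
time_s: 10.95
position: [0.6017, 0.07, 0.1018]
tcp_rot: [[-0.005, 1.0, -0.002], [1.0, 0.005, -0.001], [-0.001, -0.002, -1.0]]
force: [-0.2, -0.8, -3.9]
opening: 0.274
```

Run:
```python
from h import *
a=bot.capture('scene')[150:350,240:400]
cv2.imwrite('pics/c1.png',cv2.resize(a,None,fx=3.0,fy=3.0,interpolation=2))
s=bot.read_state();print(s['force'],s['moment'],s['opening'],s['position'],s['tcp_rot'],s['time_s'])
z=s['position'][2]+.022-.0046+.028
print(unproj('top',[(0,0)],z))
from fit import *
yaw=np.radians(.35);p=s['position']
for mx,my in [(12,120),(-12,120),(12,-120),(-12,-120)]:
    X=[p[0]+mx/1e3*np.cos(yaw)-my/1e3*np.sin(yaw),p[1]+mx/1e3*np.sin(yaw)+my/1e3*np.cos(yaw),z]
    print(mx,my,((proj('scene',X)[0]-[240,150]+.5)*3-.5).round(1))
```

```text
[ 0.55459806  0.95230275 -3.28149354] [-0.06345851 -0.17584071  0.00720586] 0.27397624740571275 [0.60193605 0.06959282 0.10205038] [[-4.46965822e-03  9.99989041e-01 -1.39293883e-03]
 [ 9.99989909e-01  4.46902529e-03 -4.57169318e-04]
 [-4.50939229e-04 -1.39496817e-03 -9.99998925e-01]] 11.0
[[1.22255202 0.99103998 0.14745038]]
12 120 [379.5 295.2]
-12 120 [401.4 275.4]
12 -120 [156.8 113.4]
-12 -120 [178.7  97.6]
```

View pics/c1.png

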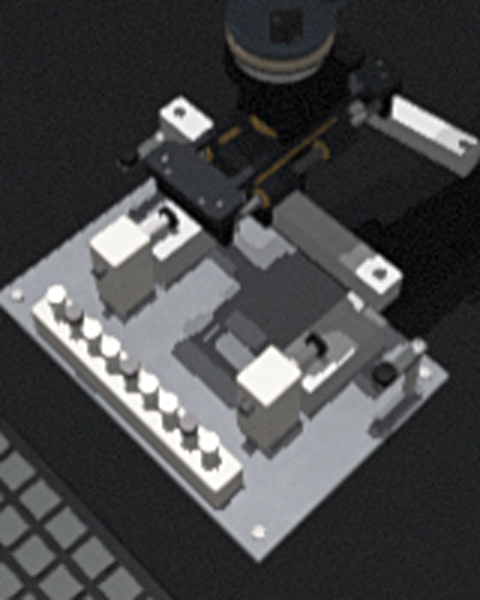

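The bar is over the cradle, with its ends at about (160,113)/(178,97) and (381,291)/(403,272), within about 1 image pixel of the prediction. Now I'll lower it.

>>> play_rows(
  targets=[
    [1,0.001,0.001,-0.015,0,0,0.001],
    [1,0,0,-0.02,0,0,0],
    [1,0,0,-0.015,0,0,0],
    [1,0,0,-0.01,0,0,0],
    [1,0,0,-0.004,0,0,0],
    [1,0,0,-0.002,0,0,0],
    [1,0,0,0,0,0,0],
  ],
)

```text
time_s: 11.88
position: [0.604, 0.0719, 0.0368]
tcp_rot: [[-0.007, 1.0, 0.001], [1.0, 0.007, -0.0], [-0.0, 0.001, -1.0]]
force: [0.2, 0.5, -3.1]
opening: 0.274
```

>>> play_rows(
  targets=[
    [1,0,0,-0.0015,0,0,0],
    [1,0,0,0,0,0,0],
  ],
)

```text
time_s: 12.12
position: [0.6037, 0.0719, 0.0352]
tcp_rot: [[-0.007, 1.0, 0.0], [1.0, 0.007, -0.0], [-0.0, 0.0, -1.0]]
force: [1.6, -0.3, -4.8]
opening: 0.273
```

>>> play_rows(
  targets=[
    [1,0,0,-0.001,0,0,0],
    [1,0,0,0,0,0,0],
  ],
)

```text
time_s: 12.38
position: [0.6036, 0.0719, 0.0339]
tcp_rot: [[-0.007, 1.0, -0.0], [1.0, 0.007, -0.0], [0.0, -0.0, -1.0]]
force: [-0.8, 0.7, -3.9]
opening: 0.274
```

>>> play_rows(
  targets=[
    [1,0,0,-0.001,0,0,0],
    [1,0,0,0,0,0,0],
  ],
)

```text
time_s: 12.62
position: [0.6035, 0.0719, 0.0328]
tcp_rot: [[-0.007, 1.0, -0.0], [1.0, 0.007, -0.0], [-0.0, -0.0, -1.0]]
force: [-0.1, 0.1, -3.7]
opening: 0.274
```

>>> play_rows(
  targets=[
    [1,0,0,-0.001,0,0,0],
    [1,0,0,0,0,0,0],
  ],
)

```text
time_s: 12.88
position: [0.6036, 0.0719, 0.0327]
tcp_rot: [[-0.007, 1.0, 0.0], [1.0, 0.007, -0.0], [-0.0, 0.0, -1.0]]
force: [-1.7, -1.0, 3.1]
opening: 0.276
```

The bar is on the supports. I'll open the jaws partially to let it lie, then measure how centred it is.

>>> play_rows(
  targets=[
    [0.5,0,0,0,0,0,0],
    [0.5,0,0,0,0,0,0],
    [0.5,0,0,0,0,0,0],
    [0.5,0,0,0,0,0,0],
    [0.5,0,0,0,0,0,0],
    [0.5,0,0,0,0,0,0],
  ],
)

```text
time_s: 13.62
position: [0.6036, 0.0719, 0.0319]
tcp_rot: [[-0.007, 1.0, -0.0], [1.0, 0.007, -0.0], [-0.0, -0.0, -1.0]]
force: [-0.2, -0.4, 0.1]
opening: 0.499
```

Run:
```python
from h import *
a=np.mean([bot.capture('scene').astype(float) for _ in range(4)],0)
np.save('sc2.npy',a)
a=(255*(a[160:310,250:400]/255)**.6).astype(np.uint8)
b=np.mean([bot.capture('top').astype(float) for _ in range(4)],0)
np.save('tp2.npy',b)
cv2.imwrite('pics/p1.png',cv2.resize(a,None,fx=4,fy=4,interpolation=2))
s=bot.read_state();print(s['force'],s['opening'],s['position'],s['time_s'])
p=s['position'];yaw=.0061
for mx,my in [(12,120),(-12,120),(12,-120),(-12,-120)]:
    X=[p[0]+mx/1e3-my/1e3*yaw,p[1]+mx/1e3*yaw+my/1e3,.078]
    print(mx,my,((proj('scene',X)[0]-[250,160]+.5)*4-.5).round(1))
C=np.array([.6228,.071,0])
for q in [(-45,105),(-45,65),(-45,-65),(-45,-105)]:
    print(q,((proj('scene',C+[q[0]/1e3-q[1]/1e3*yaw,q[1]/1e3+q[0]/1e3*yaw,.05])[0]-[250,160]+.5)*4-.5).round(1))
```

```text
[-0.27306809 -0.15584699 -0.38932679] 0.5015205919992647 [0.60360193 0.07190017 0.03194619] 14.025
12 120 [456.9 422.5]
-12 120 [484.7 396.8]
12 -120 [175.6 185.1]
-12 -120 [203.3 164.4]
(-45, 105) [475.4 390.1]
(-45, 65) [426.3 349.4]
(-45, -65) [277.5 226.5]
(-45, -105) [234.9 191.3]
```

View pics/p1.png

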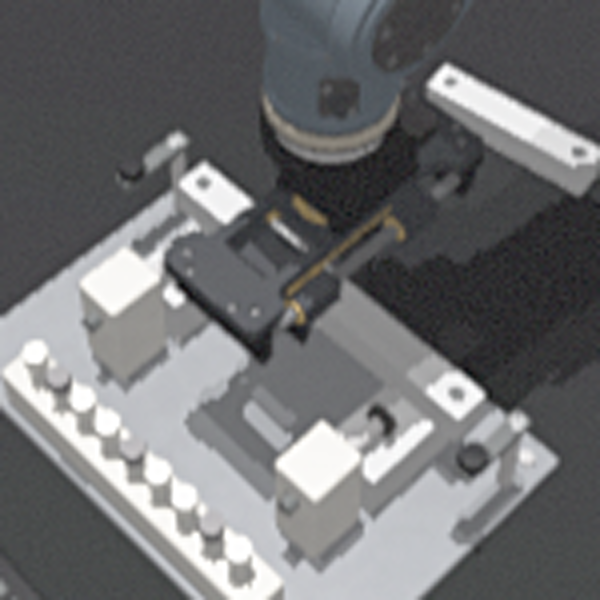

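The bar lies on both supports with its ends near (458,415)/(486,392) and (178,183)/(204,163), and the plungers are free. I'll check the centring by sub-pixel edge scans in both cameras.

```bash
cat > edge.py <<'E'
from h import *
from scipy.ndimage import gaussian_filter1d
def edge(img,cam,A,B,n=400):
    # strongest edge along world segment A-B; returns fraction position (metres from A) and strength
    A,B=np.array(A,float),np.array(B,float);X=A+np.linspace(0,1,n)[:,None]*(B-A);q=proj(cam,X).astype(np.float32)
    v=cv2.remap(img.mean(2).astype(np.float32),q[:,:1].copy(),q[:,1:].copy(),cv2.INTER_CUBIC)[:,0]
    mm=np.linalg.norm(B-A)/n; g=np.abs(np.gradient(gaussian_filter1d(v,.0015/mm)));k=g[15:-15].argmax()+15
    w=g[k-12:k+13];return (k+(w*np.arange(-12,13)).sum()/w.sum())*mm, g[k]*10
E
python3 - <<'E'
from edge import *
I={'scene':np.load('sc2.npy'),'top':np.load('tp2.npy')}
C=np.array([.6228,.071]);y0=.0061
def W(x,y,z): return [C[0]+x-y*y0,C[1]+y+x*y0,z]
for cam in I:
    print(cam)
    for nm,sgn,xs,z,r0,r1 in [('plate',1,(.09,.105,.13),.008,.145,.175),('plate',-1,(.09,.105,.13),.008,.145,.175),
      ('bar',1,(-.024,-.02,-.014),.078,.106,.136),('bar',-1,(-.024,-.02,-.014),.078,.106,.136)]:
        print(nm,sgn,[tuple(round(float(v)*(1000 if i==0 else 1)+(r0*1000 if i==0 else 0),1) for i,v in enumerate(edge(I[cam],cam,W(x,sgn*r0,z),W(x,sgn*r1,z)))) for x in xs])
    for nm,ys,z,a,b in [('platefront',(-.13,-.03,.03,.13),.008,-.08,-.05),('plateback',(-.13,-.03,.03,.13),.008,.14,.17),('barback',(-.11,-.09,.06,.075,.11),.078,-.02,.008),('barfront',(-.11,-.095,.06,.075,.11),.078,-.05,-.022)]:
        print(nm,[(y,)+tuple(round(float(v)*(1000 if i==0 else 1)+(a*1000 if i==0 else 0),1) for i,v in enumerate(edge(I[cam],cam,W(a,y,z),W(b,y,z)))) for y in ys])
E
```

```text
scene
plate 1 [(159.9, 22.4), (159.8, 22.5), (159.8, 22.8)]
plate -1 [(160.3, 18.6), (160.4, 18.5), (160.4, 19.1)]
bar 1 [(120.6, 25.7), (120.6, 25.1), (120.6, 25.8)]
bar -1 [(120.5, 28.7), (120.3, 27.2), (120.1, 22.2)]
platefront [(-0.13, -68.9, 27.9), (-0.03, -66.0, 3.4), (0.03, -68.8, 12.1), (0.13, -73.1, 8.5)]
plateback [(-0.13, 154.1, 19.7), (-0.03, 154.6, 15.6), (0.03, 154.0, 20.4), (0.13, 153.8, 21.4)]
barback [(-0.11, -8.3, 23.2), (-0.09, -8.6, 22.6), (0.06, 3.4, 3.7), (0.075, 4.4, 1.8), (0.11, 3.0, 23.8)]
barfront [(-0.11, -33.5, 25.9), (-0.095, -33.1, 25.4), (0.06, -33.1, 11.4), (0.075, -33.5, 11.6), (0.11, -33.5, 33.1)]
top
plate 1 [(159.9, 30.6), (159.6, 30.3), (159.3, 29.2)]
plate -1 [(160.8, 18.0), (160.0, 18.6), (160.2, 24.3)]
bar 1 [(108.4, 17.5), (111.5, 21.0), (121.2, 15.1)]
bar -1 [(132.4, 20.1), (110.6, 24.9), (132.6, 19.5)]
platefront [(-0.13, -64.3, 28.0), (-0.03, -66.2, 1.9), (0.03, -53.2, 1.5), (0.13, -63.7, 25.2)]
plateback [(-0.13, 156.4, 18.7), (-0.03, 159.1, 34.5), (0.03, 160.4, 44.8), (0.13, 156.2, 21.6)]
barback [(-0.11, -14.3, 19.6), (-0.09, 5.5, 1.0), (0.06, -17.1, 7.9), (0.075, -17.1, 0.8), (0.11, -14.1, 22.7)]
barfront [(-0.11, -30.7, 40.8), (-0.095, -46.8, 29.9), (0.06, -28.4, 4.2), (0.075, -33.0, 6.7), (0.11, -30.9, 30.0)]
```

The plate edges measure +159.9/-160.35 and the bar ends +120.6/-120.3. So the bar is centred to about 0.4 mm, parallel to the plate to about 0.1°, and its centre is at cradle x ≈ -20.4 mm. I'll re-grip it with a slight down push, then slide back. Contact is expected after about 23 mm.

>>> play_rows(
  targets=[
    [1,0,0,0,0,0,0],
    [1,0,0,0,0,0,0],
    [1,0,0,0,0,0,0],
    [1,0,0,0,0,0,0],
    [1,0,0,0,0,0,0],
    [1,0,0,-0.0005,0,0,0],
    [1,0,0,0,0,0,0],
  ],
)

```text
time_s: 14.9
position: [0.6036, 0.0719, 0.032]
tcp_rot: [[-0.007, 1.0, 0.0], [1.0, 0.007, -0.0], [-0.0, 0.0, -1.0]]
force: [-2.0, -0.5, 5.3]
opening: 0.272
```

>>> play_rows(
  targets=[
    [1,0.004,0,0,0,0,0],
    [1,0.004,0,0,0,0,0],
    [1,0.004,0,0,0,0,0],
    [1,0.004,0,0,0,0,0],
    [1,0.003,0,0,0,0,0],
    [1,0,0,0,0,0,0],
  ],
)

```text
time_s: 15.65
position: [0.6201, 0.0722, 0.0319]
tcp_rot: [[-0.007, 1.0, -0.005], [1.0, 0.007, 0.0], [0.0, -0.005, -1.0]]
force: [-5.2, -0.5, 8.0]
opening: 0.272
```

Run:
```python
from h import *
for _ in range(3):
    bot.capture('top');s=bot.read_state();print(np.round(s['force'],1),np.round(s['moment'],2),s['opening'],np.round(s['position'],4))
```

```text
[-4.7 -0.2  8.9] [-0.01  0.76  0.06] 0.26966089209478633 [0.6201 0.0722 0.0319]
[-6.5 -0.   8.6] [ 0.    0.79 -0.06] 0.275421832009721 [0.6201 0.0722 0.032 ]
[-6.   0.6  8.2] [ 0.01  0.8  -0.  ] 0.27246191183742074 [0.6201 0.0722 0.032 ]
```

>>> play_rows(
  targets=[
    [1,0,0,0.0007,0,0,0],
    [1,0.002,0,0,0,0,0],
    [1,0.002,0,0,0,0,0],
    [1,0,0,0,0,0,0],
  ],
)

```text
time_s: 16.3
position: [0.6267, 0.072, 0.0319]
tcp_rot: [[-0.007, 1.0, -0.0], [1.0, 0.007, 0.0], [0.0, -0.0, -1.0]]
force: [-2.2, 0.1, 2.3]
opening: 0.273
```

>>> play_rows(
  targets=[
    [1,0.002,0,0,0,0,0],
    [1,0.002,0,0,0,0,0],
    [1,0,0,0,0,0,0],
  ],
)

```text
time_s: 16.68
position: [0.6293, 0.072, 0.032]
tcp_rot: [[-0.007, 1.0, -0.003], [1.0, 0.007, 0.0], [0.0, -0.003, -1.0]]
force: [-5.1, -1.0, 5.1]
opening: 0.274
```

>>> play_rows(
  targets=[
    [1,0.002,0,0,0,0,0],
    [1,0.002,0,0,0,0,0],
    [1,0,0,0,0,0,0],
  ],
)

```text
time_s: 17.05
position: [0.6317, 0.072, 0.032]
tcp_rot: [[-0.007, 1.0, -0.006], [1.0, 0.007, 0.0], [0.0, -0.006, -1.0]]
force: [-8.3, -0.0, 6.6]
opening: 0.277
```

>>> play_rows(
  targets=[
    [1,0.002,0,0.0003,0,-0.003,0],
    [1,0.002,0,0.0002,0,-0.003,0],
    [1,0.002,0,0,0,-0.002,0],
    [1,0,0,0,0,0,0],
    [1,0,0,0,0,0,0],
  ],
)

```text
time_s: 17.68
position: [0.635, 0.072, 0.0319]
tcp_rot: [[-0.007, 1.0, -0.004], [1.0, 0.007, 0.0], [0.0, -0.004, -1.0]]
force: [-11.9, -1.3, 8.9]
opening: 0.277
```

```bash
cat > chk.py <<'E'
from edge import *
S=[]
a=0
for i in range(4):
    a=a+bot.capture('scene').astype(float)/4; s=bot.read_state();S.append(np.r_[s['force'],s['moment'],s['position']])
print(np.mean(S,0).round(4),s['time_s'],np.array(s['tcp_rot'])[:,2].round(4)); np.save('sc3.npy',a)
C=np.array([.6228,.071]);y0=.0061
def W(x,y,z): return [C[0]+x-y*y0,C[1]+y+x*y0,z]
xb=s['position'][0]-C[0]
def E(A,B,o): d,g=edge(a,'scene',A,B);return round((d+o)*1000,1),round(float(g),1)
print('ends',[E(W(xb-.003,k*.106,.078),W(xb-.003,k*.136,.078),.106) for k in(1,-1)])
for nm,d,h in(('front',-.0142,.010),):
    print(nm,[E(W(xb+d-h,y,.078),W(xb+d+h,y,.078),xb+d-h) for y in(-.115,-.105,-.095,.06,.075,.095,.11)])
print('housing/pad lines')
E
python3 chk.py
```

```text
[-11.8357  -0.3332   8.5227  -0.1613   1.8269  -0.0454   0.635    0.072
   0.032 ] 17.875 [-0.0038  0.     -1.    ]
ends [(np.float64(120.3), 26.6), (np.float64(120.7), 31.1)]
front [(np.float64(-1.1), 15.6), (np.float64(-1.3), 16.3), (np.float64(-0.6), 14.1), (np.float64(-1.1), 3.5), (np.float64(-0.9), 2.1), (np.float64(-1.6), 9.3), (np.float64(5.7), 14.1)]
housing/pad lines
```

The bar has moved 31.4-32.2 mm, so compression is about 8.5-9 mm. I need about 4 mm more, with some tilt correction and less down force.

>>> play_rows(
  targets=[
    [1,0.002,0,0.0004,0,-0.003,0],
    [1,0.002,0,0.0004,0,-0.003,0],
    [1,0.0013,0,0,0,-0.002,0],
    [1,0,0,0,0,0,0],
    [1,0,0,0,0,0,0],
  ],
)

```text
time_s: 18.5
position: [0.6377, 0.072, 0.0319]
tcp_rot: [[-0.008, 1.0, -0.002], [1.0, 0.008, 0.0], [0.0, -0.002, -1.0]]
force: [-14.1, -2.1, 8.8]
opening: 0.272
```

```bash
python3 chk.py
python3 - <<'E'
import numpy as np,cv2
a=np.load('sc3.npy')[160:310,250:400]
cv2.imwrite('pics/f1.png',cv2.resize((255*(a/255)**.6).astype(np.uint8),None,fx=4,fy=4,interpolation=2))
E
```

```text
[-14.4057  -0.9593   8.1814  -0.2044   2.3759  -0.0434   0.6377   0.072
   0.032 ] 18.7 [-1.5e-03  1.0e-04 -1.0e+00]
ends [(np.float64(120.4), 26.2), (np.float64(120.2), 28.5)]
front [(np.float64(1.0), 14.0), (np.float64(1.2), 14.9), (np.float64(1.2), 17.1), (np.float64(1.4), 3.4), (np.float64(1.9), 5.6), (np.float64(2.0), 9.0), (np.float64(7.7), 14.8)]
housing/pad lines
```

View pics/f1.png

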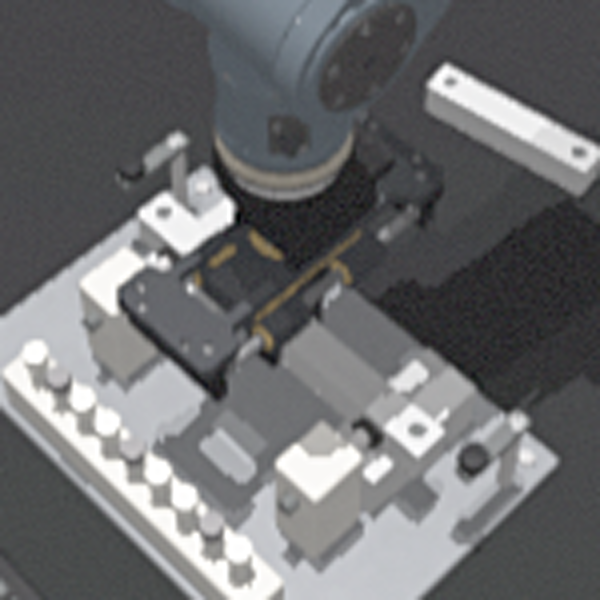

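The bar is pressed on both pads, with the left pad now near (368,432) and both ends over the supports. I'll measure plunger travel directly from how far the left pad moved between the free and pressed pictures.

Run:
```python
from edge import *
C=np.array([.6228,.071]);y0=.0061
def W(x,y,z): return [C[0]+x-y*y0,C[1]+y+x*y0,z]
xs=np.arange(0,.056,.002)
print('x',(xs*1000).astype(int))
for yy,z in[(.085,.068),(.085,.074),(-.085,.068),(-.085,.074)]:
  for f in('sc2','sc3'):
    im=np.load(f+'.npy').mean(2).astype(np.float32)
    q=proj('scene',[W(x,yy,z) for x in xs]).astype(np.float32)
    print(yy,z,f,cv2.remap(im,q[:,:1].copy(),q[:,1:].copy(),1)[:,0].astype(int))
# template match left pad
for nm,yy in(('L',.085),('R',-.085)):
  A=np.load('sc2.npy').astype(np.float32);B=np.load('sc3.npy').astype(np.float32)
  s=8;c=proj('scene',W(.019,yy,.066))[0];x,y=c.round().astype(int)
  up=lambda I,r:cv2.resize(np.log(I[y-r:y+r+1,x-r:x+r+1].mean(2)+5),None,fx=s,fy=s,interpolation=2)
  t=up(A,3);S=up(B,11)
  r=cv2.matchTemplate(S,t,cv2.TM_CCOEFF_NORMED);_,v,_,l=cv2.minMaxLoc(r)
  d=(np.array(l)/s-8);J=np.c_[(proj('scene',W(.029,yy,.066))-proj('scene',W(.019,yy,.066)))[0]/10]
  print(nm,v,d,'per mm',J.ravel(),'mm',float(d@J/(J.T@J)[0,0]))
```

```text
x [ 0  2  4  6  8 10 12 14 16 18 20 22 24 26 28 30 32 34 36 38 40 42 44 46
 48 50 52 54]
0.085 0.068 sc2 [122 122 122 123 123 105  54  22  21  52 104 119 124 120 120 144 147 154
 180 204 217 222 238 244 244 244 244 244]
0.085 0.068 sc3 [129 129 128 127 125 125 124 126 129 130 121  83  40  21  23  67 113 126
 122 118 126 167 215 224 235 249 249 248]
0.085 0.074 sc2 [ 95 102 102 100 103 112  95  56  28  19  44  79 105 107 114 118 119 118
 119 140 174 193 213 229 243 244 244 244]
0.085 0.074 sc3 [115 128 129 130 130 128 127 126 128 130 133 126  95  51  23  21  52 101
 119 117 116 114 126 148 160 198 228 239]
-0.085 0.068 sc2 [ 84  58  56  52  52  54  54  55  61  62  59  58  57  58  55  50  46  89
 146 191 216 222 236 247 246 245 245 245]
-0.085 0.068 sc3 [232 238 234 240 235 238 238 241 239 234 209 128  54  30  46 105 197 220
 214 173 111  65  53  51  53  54  54  59]
-0.085 0.074 sc2 [ 97  99 129 109  63  61  53  54  54  51  49  51  53  52  54  56  66 133
 184 208 222 222 224 232 242 243 243 243]
-0.085 0.074 sc3 [229 232 234 235 234 234 232 233 235 238 242 232 158  70  35  35 102 151
 177 191 195 171 115  72  53  59  50  53]
L 0.9669422507286072 [-3.625  3.   ] per mm [-0.2983654   0.26695375] mm 11.744215113894837
R 0.7133831977844238 [6.25  1.625] per mm [-0.29751713  0.22950362] mm -10.528762700942455<stdin>:19: DeprecationWarning: Conversion of an array with ndim > 0 to a scalar is deprecated, and will error in future. Ensure you extract a single element from your array before performing this operation. (Deprecated NumPy 1.25.)
```

Left pad edges give about 11.5 mm of travel and the right about 0.3 mm less. I need about 1.2 mm more. The tip follows roughly half of each command.

>>> play_rows(
  targets=[
    [1,0.0012,0,0.0003,0,-0.002,-0.001],
    [1,0.0011,0,0,0,-0.001,-0.001],
    [1,0,0,0,0,0,0],
    [1,0,0,0,0,0,0],
    [1,0,0,0,0,0,0],
  ],
)

```text
time_s: 19.32
position: [0.6388, 0.072, 0.0319]
tcp_rot: [[-0.006, 1.0, -0.001], [1.0, 0.006, -0.0], [-0.0, -0.001, -1.0]]
force: [-15.5, -1.5, 7.9]
opening: 0.273
```

```bash
python3 chk.py
python3 - <<'E'
from edge import *
C=np.array([.6228,.071]);y0=.0061
def W(x,y,z): return [C[0]+x-y*y0,C[1]+y+x*y0,z]
xs=np.arange(.008,.046,.0005)
def cross(f,yy,z):
    im=np.load(f+'.npy').mean(2).astype(np.float32)
    q=proj('scene',[W(x,yy,z) for x in xs]).astype(np.float32)
    v=cv2.remap(im,q[:,:1].copy(),q[:,1:].copy(),cv2.INTER_CUBIC)[:,0];k=v.argmin() if yy>0 or f=='sc3' else 0
    F=v[max(0,k-14):k].max();B=v[k:k+14].max();m=v[k]
    i=k-np.argmax(v[k::-1]>(F+m)/2);j=k+np.argmax(v[k:]>(B+m)/2)
    return xs[i]*1e3,xs[k]*1e3,xs[j]*1e3
for yy in(.085,-.085):
  for z in(.066,.068,.072): print(yy,z,[np.round(cross(f,yy,z),1).tolist() for f in(('sc2','sc3') if yy>0 else('sc3',))])
E
```

```text
[-15.7904  -1.4747   8.4861  -0.2472   2.5985  -0.0387   0.6388   0.0721
   0.0319] 19.525 [-9.e-04 -0.e+00 -1.e+00]
ends [(np.float64(120.5), 26.4), (np.float64(120.3), 29.0)]
front [(np.float64(1.6), 10.7), (np.float64(2.2), 17.1), (np.float64(2.6), 15.6), (np.float64(2.6), 3.6), (np.float64(2.6), 6.5), (np.float64(3.3), 10.3), (np.float64(9.6), 13.9)]
housing/pad lines
0.085 0.066 [[10.5, 14.5, 18.0], [23.0, 27.5, 31.0]]
0.085 0.068 [[11.0, 15.0, 19.0], [23.5, 28.5, 32.0]]
0.085 0.072 [[12.5, 17.0, 20.5], [25.0, 29.5, 33.5]]
-0.085 0.066 [[22.0, 27.0, 31.0]]
-0.085 0.068 [[22.5, 27.5, 32.0]]
-0.085 0.072 [[24.5, 29.0, 33.0]]
```

Travel is now about 12.7 mm left and 12.2 mm right, so roughly 5 N each. The force balance agrees, at 15.8 N minus about 5.7 N friction, or about 10 N. Handing in.

```bash
python3 -c "
from rig import bot
s=bot.read_state();print(s['time_s'],s['position'],s['force'],s['opening']);print(bot.hand_in())"
```

```text
19.525 [0.638869   0.07205638 0.03195706] [-15.38361286  -1.32994414   8.0919543 ] 0.27542866818963785
the job is handed in; nothing more can be done
None
```

The bar is lying across both supports and pressed onto the two plungers, with the gripper still holding it. The job was handed in at 19.5 s.

**What I did**
- **First grasp missed:** the fingertips sit about 22 mm above the reported TCP, so the fingers shut just above the bar. I found the offset by touching the bar's top with up to about 21 N, which did not shift the bar visibly. Then I grasped lower.
- **Placing:** I set the bar on both supports, opened the jaws and let it lie with the plungers free.
- **Pressing:** I gripped it again, slid it straight back and pressed it onto both plungers.

**Last checks**
- **Centring:** in the scene camera the bar ends are at about +120.5 and −120.3 mm, so the overhangs match to within about 0.5 mm.
- **Plunger travel:** from the pad edges, the left plunger is in about 12.7 mm and the right about 12.2 mm (5.1 N and 4.9 N). That is good to about 0.5 mm. I had no free-state view of the right pad, so that figure is by comparison with the left.
- **Force:** the measured push is about 15.5 N, of which roughly 5.7 N is friction by my estimate. That leaves about 10 N on the plungers together.
- **Down on the supports:** the arm pushes down with about 8 N, and the tool tilt is about 0.05°.

**Disagreements**
- The two cameras differed by 4–5 mm in x, so I relied on travel, force and pad movement for the final push.
- The scan of the bar's front edge varied by about 1.5 mm along its length, with one outlier in shadow.
- I did not check the other objects with a measurement, but the last picture shows the short bar and the clamps where they were.

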